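# Seal a push-button storage box

## Robot

A 6-joint arm with a two-finger parallel gripper is mounted at the origin on a cart in front of the work surface, level with it; the furniture and walls round the work are solid. World frame = base frame: x ahead of the robot, y to its left, z up, the work surface at z = 0. Lengths are in m, angles in rad, forces in N, time in s.
With the tool pointing down it reaches from about 0.25 to 0.725 m from the base axis. Payload 4 kg.
Tool frame: the origin (TCP) lies midway between the tips of the shut fingers; the grasp point (between the pads) lies 19 mm behind it; z points along the fingers, y is the line along which they close (so a half turn about z gives the same grasp; the last joint's range is limited). The gripper opens to 85 mm and grips with 20 to 120 N. Pads are 22 mm wide; open, the fingers measure 114 mm over their backs; the gripper's body (76 mm by 85 mm) begins 54 mm behind the grasp point. The pads swing forward as they close: fully open they stand 13 mm farther back than shut.
Start: joints at [1.262, 0.241, 0.005, 1.335, 0, 1.571], TCP at [0.152, 0.476, 0.231] pointing down, gripper open.
Joint ranges: [-2.72, 2.72], [-1.05, 1.87], [-1.09, 1.28], [-1.99, 2.15], [-1.42, 1.44], [-3.14, 3.14]. Speed limits (rad/s): [2.79, 2.79, 3.14, 3.14, 3.14, 3.14].

## Interface

Orientations are given as a unit quaternion [x, y, z, w].
In Python, from workcell import get_obs, imaging, workorder gives the robot as it stands.
- The arm moves only by the shell command python3 -m jog 'ROWS'. ROWS is a JSON list of rows, 1 to 10 of them, each of 7 numbers: a rotation vector rx, ry, rz in rad, then dx, dy, dz in m, then the finger opening in m; each row is the pose to reach, as a shift and turn from the pose commanded when the command began, along the tool's axes at that moment; what a row does not reach only later rows make up. A row lasts 1/8 s, in which the tool goes at most 0.0625 m and 0.188 rad, less where a joint would pass 70% of its speed; a pose out of reach is approached as far as the arm can. The fingers move at their own pace and stop on an object; the grip force is fixed at half the most. Time passes only in rows, so rows that do not move let the fingers close. It prints the time, the measured TCP pose, the force, the opening and the grip force at its end.
- get_obs(): the state, without advancing time (a new reading comes with each control period).
- imaging.camera(name): name is "scene" or "top" or "wrist"; returns (picture, depth): 420x560x3 uint8, red, green, blue; 420x560 float32, m along the optical axis (not along the pixel's ray), 0 where there is no reading.
- imaging.calibration(name): a dict with "mtx" (3x3 intrinsics, pixels), "R" (3x3) and "t" (3): a world point X has camera coordinates R X + t. Camera axes: x right, y down, z forward; pixel columns grow to the right and rows downward; lengths in m; the calibration is good to about 2 mm. A picture is of the moment at which its call begins: read the wrist's pose just before it. calibration takes no time and is no camera call; for the wrist camera it gives the pose at the moment of the call.
- workorder.job_done(): hands the job in; it is judged then, once.
The state is a dict: "clock": time; "joint_pos": joint angles; "joint_vel": joint speeds; "tau": joint torques, N m; "eef_pos": TCP position; "tool_rot": TCP orientation; "ft_force": force on the tool from outside, world axes, zero at the start; "ft_torque": the same for the moment, N m; "grip_width": finger opening in m; "grasp_force": force on a finger pad.
Only numpy, scipy, OpenCV 4.12 (cv2) and the standard library are available. Lean on these libraries where they do the work, as an engineer would, in place of code of your own. Each camera call takes 0.05 s, during which the arm holds its last target. There are 200 camera calls.

## Task

Someone left the garlic box open: its square lid lies beside it on the worktop with the push button in its middle locked down, so there is nothing to hold it by and its seal is spread too wide to go in. Press the button once so that it pops up, lift the lid by it and fit it squarely into the open box until it sits all the way home, then press the button again so that it stays locked down and the lid is sealed. Feel for the stop slowly and never press hard, leave the box standing upright where it is, and do not disturb the other things.

Things in the scene. Friction and masses are not known exactly. Their poses are not given: they have to be found in the camera images.
- lid: Square white plastic lid, loose, about 0.3 kg, lying plug down on the worktop. Origin: centre of its underside, z up. Plug 94 x 94 mm, 32 mm deep (lowest 6 mm tapers to 84 x 84); above it the flange, 110 x 110 mm, 8 mm thick. In the flange's middle the push button, 44 x 44 mm, sides along the lid's x and y. Gripped by the popped-up button it hangs level.
- lid_flange (a point): Centre of the flange's top face, 40 mm above the lid's underside. Four grey seal strips low on the plug's sides stand 2 mm out while the button is locked down (a little over 98 mm over all, wider than the box's mouth) and draw in when it is up; locking the button in the fitted lid presses them on the box's walls.
- button (a joint): Lid's push-push button (m, + = pressed in): 0 locked down (start), -0.020 up, +0.0049 rigid stop. Pushed past +0.004, best on to the stop, and let go it changes over: pops up, or stays down near 0; each full press changes it, a shorter one does nothing. Spring 5 N up, 7.5 N at the stop (11 N in the fitted lid). Meet the stop slowly (5 mm/s), press 12 to 17 N; over 25 N is too hard.
- button_top (a point): Middle of the button's top, moves with it: 46 mm above the lid's underside when locked down, 66 mm when up. A flat of 30 x 30 mm sloping 5 mm down to the 44 x 44 mm edge. Up, its upright sides stand 21 mm out of the flange (40 to 61 mm above the underside) to be gripped 44 mm wide; locked down only 1 mm stands out: no grip.
- jar: Open square box of clear plastic, two garlic bulbs inside, loose, about 0.8 kg, 108 x 108 mm outside, 95 mm high. Origin: centre of its underside, z up, x and y along its sides. The lid goes in in any of four quarter turns; fully home the flange rests on the rim, the lid's origin 63 mm above the box's. A taller sealed box of the same make stands at the back: not part of the job.
- jar_mouth (a point): Centre of the open box's mouth at rim height, 95 mm above its underside. Walls 5 mm, mouth 98 x 98 mm: 2 mm clearance on each side of the lid's plug.
- teaspoon: Steel teaspoon, 132 x 27 x 12, lying on the worktop between the two working places; bystander. Origin: centre of its underside; sizes in mm.
- garlic: Loose bulb of garlic, 53 across, 52 high, on the worktop behind the work; bystander. Origin: centre of its underside; sizes in mm.
- tin: Flat round food tin, 86 across, 40 high, at the right; bystander. Origin: centre of its underside; sizes in mm.
- mug: White spotted mug with a handle, 92 across, 107 high, behind the work; bystander. Origin: centre of its underside; sizes in mm.
- onion: Onion, 78 across, 85 high, on the chopping board at the left; bystander. Origin: centre of its underside; sizes in mm.
- peeler: Vegetable peeler, 170 x 25 x 18, on the chopping board at the left; bystander. Origin: centre of its underside; sizes in mm.

How it is judged:
On the way, in this order (a step that is already met when the one before it is completed fails the run):
1. the lid's button has popped up (value of joint button below -0.017 m), for 0.2 s.
2. the lid sits fully home in the open box (horizontal distance between lid and jar below 0.004 m and z of lid in the frame of jar between 0.059 and 0.0655 m and angle between the z axis of lid and the z axis of jar, either way round below 0.05 rad), for 0.2 s.
At the end, for the whole second after the job is handed in: The lid sits in the open box, centred within 4 mm, its flange within 2.5 mm of the rim and level with it; the button stays locked down (within 2 mm of its locked height); the box stands upright and still on the worktop, less than 5 cm from where it stood (all of step 2 and value of joint button between -0.002 and 0.0025 m and angle between jar's own z axis and vertical below 0.05 rad and height (world z) of jar below 0.01 m and distance of jar from where it was at the start of the episode below 0.05 m and linear speed of each of lid, jar below 0.02 m/s); the robot touches nothing.
It fails at once if the button is pressed with more than 25 N (value of joint button above -0.001 m and contact force between the fingers and lid above 25 N).
It fails at once if the lid is rammed on the box with more than 25 N while its button is up (value of joint button below -0.012 m and contact force between lid and jar above 25 N).
It fails at once if the open box is tipped (angle between jar's own z axis and vertical above 0.3 rad).
It fails at once if another thing is shifted by more than 3 cm (distance of any of teaspoon, garlic, tin, mug, onion, peeler from where it was at the start of the episode above 0.03 m).
It also fails if it takes over 72 s, if anything falls off the work surface, if the arm or the gripper's body presses on something with over 40 N, if the wrist force passes 120 N, or if a joint passes its speed limit or range.

## Working session

There is one attempt and no reset: what is moved stays moved. The work goes in short steps, Python scripts to look and compute and a shell command to move; the robot and the scene stay as the last step left them, time stands still between calls to the robot, and variables do not carry over. Pictures are saved under pics/ and viewed, at most 10 in all, crops included, and the job is handed in when it is done.

```bash
ls; mkdir -p pics; cat > h.py <<'E'
import numpy as np, cv2
from workcell import get_obs, imaging, workorder
from scipy.spatial.transform import Rotation as Ro
def ray(cal,uv,z):
    uv=np.atleast_2d(uv).astype(float); K,R,t=map(np.array,(cal['mtx'],cal['R'],cal['t']))
    d=(R.T@np.linalg.inv(K)@np.c_[uv,np.ones(len(uv))].T).T; c=-R.T@t
    return c+d*((z-c[2])/d[:,2])[:,None]
def cloud(cal,dep):
    K,R,t=map(np.array,(cal['mtx'],cal['R'],cal['t'])); v,u=np.mgrid[:dep.shape[0],:dep.shape[1]]
    p=np.stack([(u-K[0,2])/K[0,0]*dep,(v-K[1,2])/K[1,1]*dep,dep],-1)
    return (p-t)@R
E
python3 - <<'E'
from h import *
for n in ("scene","top"):
    im,d=imaging.camera(n); c=imaging.calibration(n); np.savez(f"pics/{n}.npz",im=im,d=d,**{k:np.array(v) for k,v in c.items()})
    cv2.imwrite(f"pics/{n}.png",im[:,:,::-1]); print(n,-np.array(c['R']).T@np.array(c['t']))
o=get_obs(); print(o)
E
```

```text
pics
scene [ 0.05174714 -0.8096705   1.00249265]
top [0.34893522 0.06887651 1.36734487]
{'clock': 0.1, 'joint_pos': array([ 1.26201094e+00,  2.41364796e-01,  3.88219380e-03,  1.33521901e+00,
       -1.15366234e-05,  1.57078532e+00]), 'joint_vel': array([-6.05930375e-04, -2.31663673e-03,  4.67114634e-03,  7.62665173e-05,
       -1.38802944e-03,  4.63369221e-04]), 'tau': array([ 7.45053621e-04, -3.73136759e+01,  2.53009880e+01,  1.08577078e-02,
        3.47011439e-05, -4.85871524e-06]), 'eef_pos': array([0.15178329, 0.47581489, 0.2304973 ]), 'tool_rot': array([ 1.53774530e-01,  9.88105504e-01, -9.42196845e-04, -1.40802845e-04]), 'ft_force': array([-0.5402122 , -0.85802925,  1.38143802]), 'ft_torque': array([0.01810708, 0.02073312, 0.0127167 ]), 'grasp_force': 0.0, 'grip_width': 0.08528320321071738}
```

View pics/top.png

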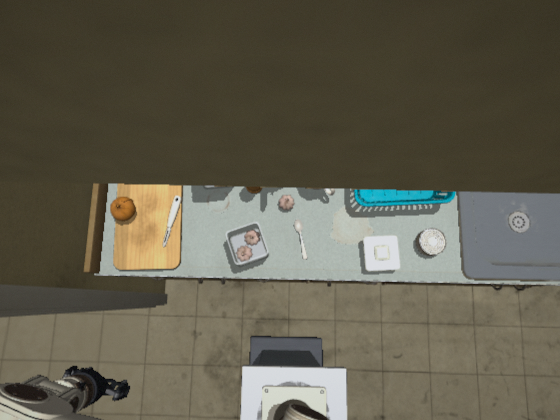

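View pics/scene.png

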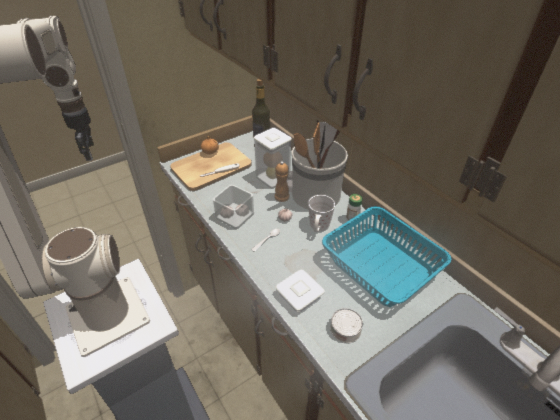

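Top view: the lid is at about (381,253) with its button at (382,252), the open box at (247,244), the spoon at (300,240) and the tin at (431,241). The scene view shows the lid at (300,290) and the box at (233,205). Next I'll measure both.

```bash
python3 - <<'E'
from h import *
D={n:np.load(f"pics/{n}.npz") for n in("top","scene")}
def mask(n,box,lo,hi,zr):
    d=D[n]; P=cloud(d,d['d'].astype(float)); x0,y0,x1,y1=box
    m=np.zeros(P.shape[:2],bool); m[y0:y1,x0:x1]=1
    return P,m&(P[...,2]>zr[0])&(P[...,2]<zr[1])&(d['d']>0)
# lid: by depth
for n,box in(("top",(350,225,412,282)),("scene",(265,262,335,320))):
    d=D[n]; P,m=mask(n,box,0,0,(0.025,0.07))
    w=m&(d['im'].min(-1)>150); q=P[m]
    print(n,"lid n",m.sum(),"z pct",np.percentile(q[:,2],[10,50,90,98]))
    c=max(cv2.findContours(m.astype(np.uint8),0,1)[0],key=cv2.contourArea)
    for z in(0.036,.04,.044):
        g=ray(d,c[:,0],z)[:,:2]; r=cv2.minAreaRect((g*1000).astype(np.float32)); print(z,r)
for n,box in(("top",(220,215,275,275)),("scene",(205,178,262,235))):
    d=D[n]; P,m=mask(n,box,0,0,(0.07,0.11)); q=P[m]
    print(n,"jar n",m.sum(),np.percentile(q[:,2],[5,50,95]) if m.sum() else 0)
    if m.sum()<20: continue
    c=cv2.convexHull(np.argwhere(m)[:,::-1].astype(np.int32))
    g=ray(d,c[:,0],.095)[:,:2]; print(cv2.minAreaRect((g*1000).astype(np.float32)))
for n,b,s in(("top",(335,215,415,285),7),("top",(215,210,285,280),7)):
    x0,y0,x1,y1=b
    I=D[n]['im'][y0:y1,x0:x1,::-1]; cv2.imwrite(f"pics/c{x0}.png",cv2.resize(I,None,fx=s,fy=s,interpolation=2))
a=cv2.imread("pics/c335.png");b=cv2.imread("pics/c215.png"); h=350
cv2.imwrite("pics/crops.png",np.hstack([cv2.resize(a,(400,h)),cv2.resize(b,(350,h))]))
E
```

```text
top lid n 1223 z pct [0.03508603 0.03905861 0.04360929 0.04664152]
0.036 ((496.7208557128906, -265.99505615234375), (110.0157241821289, 110.60824584960938), 3.855253219604492)
0.04 ((496.2768249511719, -264.9889221191406), (109.6852035522461, 110.27593231201172), 3.8552863597869873)
0.044 ((495.83282470703125, -263.9828186035156), (109.35467529296875, 109.9436264038086), 3.855268955230713)
scene lid n 1166 z pct [0.03601413 0.03867953 0.04263411 0.04579267]
0.036 ((499.7601623535156, -268.9279479980469), (111.07884216308594, 111.31097412109375), 3.715601682662964)
0.04 ((497.906005859375, -271.1659240722656), (110.6191635131836, 110.85028076171875), 3.7156074047088623)
0.044 ((496.05181884765625, -273.4038391113281), (110.15939331054688, 110.38958740234375), 3.715613603591919)
top jar n 315 [0.07339784 0.09182187 0.09666079]
((510.6631164550781, 151.1345672607422), (110.11104583740234, 107.2311782836914), 20.614837646484375)
scene jar n 458 [0.07149617 0.08452133 0.09459953]
((508.2956848144531, 136.20828247070312), (126.6457290649414, 123.97633361816406), 20.416234970092773)
```

View pics/crops.png

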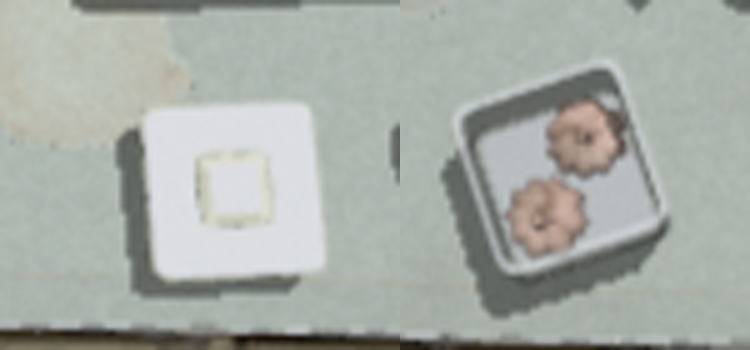

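The crops show the lid flange as a clean square turned about 4°, with its button central. The box rim is turned about 20.6° and has two bulbs inside. The heights come out at 0.040 and 0.095, which agrees with the text. Next I'll look from close by with the wrist camera.

```bash
cat >> h.py <<'E'
def plan(p,yaw):  # tool y at yaw deg (mod 90 not applied), pointing down; prints row rotation & shift
    o=get_obs(); R0=Ro.from_quat(o['tool_rot']); a=np.radians(yaw)
    y=np.array([np.cos(a),np.sin(a),0]); z=np.array([0,0,-1.]); R1=Ro.from_matrix(np.c_[np.cross(y,z),y,z])
    print("rv",(R0.inv()*R1).as_rotvec().round(4),"d",R0.inv().apply(np.array(p)-o['eef_pos']).round(4),"t",o['clock'])
def state():
    o=get_obs(); y=Ro.from_quat(o['tool_rot']).apply([0,1,0]); z=Ro.from_quat(o['tool_rot']).apply([0,0,1])
    print("t",round(o['clock'],2),"p",o['eef_pos'].round(4),"yaw",np.degrees(np.arctan2(y[1],y[0])).round(2),"z",z.round(4),"F",o['ft_force'].round(1),"w",round(o['grip_width'],4),"gf",o['grasp_force'])
E
python3 - <<'E'
from h import *
state(); c=imaging.calibration("wrist"); o=get_obs(); R=Ro.from_quat(o['tool_rot']).as_matrix()
print("cam in tool",R.T@(-np.array(c['R']).T@np.array(c['t'])-o['eef_pos']),"\naxes",np.round(R.T@np.array(c['R']).T,3),c['mtx'])
plan([.511,.151,.26],20.6); plan([.497,-.267,.26],3.8)
E
```

```text
t 0.1 p [0.1518 0.4758 0.2305] yaw 72.31 z [-6.0e-04 -1.8e-03 -1.0e+00] F [-0.5 -0.9  1.4] w 0.0853 gf 0.0
cam in tool [ 0.06820643 -0.00032132 -0.14231705] 
axes [[-0.001 -0.962 -0.274]
 [ 1.    -0.    -0.001]
 [ 0.001 -0.274  0.962]] [[355.59320542   0.         279.53574823]
 [  0.         355.59320542 209.59536357]
 [  0.           0.           1.        ]]
rv [-1.800e-03  9.000e-04  9.025e-01] d [-0.4409 -0.2003 -0.0291] t 0.1
rv [-1.7000e-03  1.1000e-03  1.1957e+00] d [-0.5546 -0.6028 -0.0283] t 0.1
```

```bash
python3 -m jog '[[0,0,0.15,-0.055,-0.025,-0.03,0.085],[0,0,0.3,-0.11,-0.05,-0.03,0.085],[0,0,0.45,-0.165,-0.075,-0.03,0.085],[0,0,0.6,-0.22,-0.1,-0.03,0.085],[0,0,0.75,-0.275,-0.125,-0.03,0.085],[0,0,0.9,-0.33,-0.15,-0.03,0.085],[-0.0018,0.0009,0.9025,-0.385,-0.175,-0.03,0.085],[-0.0018,0.0009,0.9025,-0.4409,-0.2003,-0.03,0.085],[-0.0018,0.0009,0.9025,-0.4409,-0.2003,-0.03,0.085],[-0.0018,0.0009,0.9025,-0.4409,-0.2003,-0.03,0.085]]'
python3 - <<'E'
from h import *
state(); c=imaging.calibration("wrist"); im,d=imaging.camera("wrist"); np.savez("pics/wj.npz",im=im,d=d,**{k:np.array(v) for k,v in c.items()}); cv2.imwrite("pics/wj.png",im[:,:,::-1])
plan([.497,-.267,.26],3.8)
E
```

```text
clock: 1.35
eef_pos: [0.5106, 0.1513, 0.2606]
tool_rot: [0.57, 0.822, 0.0, -0.001]
ft_force: [-0.6, 0.1, -0.3]
grip_width: 0.0848
grasp_force: 0.0
t 1.35 p [0.5106 0.1513 0.2606] yaw 20.55 z [-0.0014  0.0017 -1.    ] F [-0.6  0.1 -0.3] w 0.0848 gf 0.0
rv [-0.0005 -0.0019  0.2938] d [-3.874e-01 -1.601e-01  1.000e-04] t 1.4
```

View pics/wj.png

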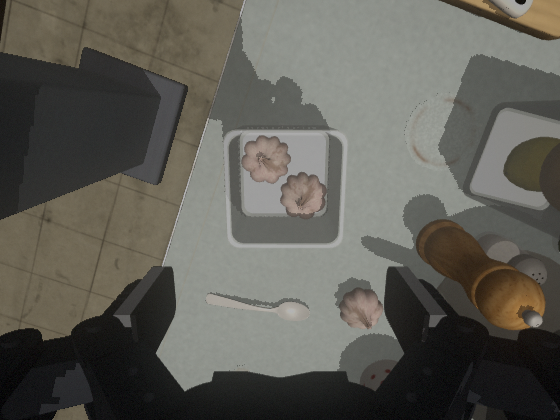

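The wrist view shows the rim as a light square frame from about (223,130) to (347,247). I'll measure it by depth and by casting its outline, then go to the lid.

```bash
cat > rim.py <<'E'
from h import *
def rim(f):
    d=np.load(f); P=cloud(d,d['d'].astype(float)); m=np.zeros(P.shape[:2],bool); m[110:265,200:370]=1
    m&=(abs(P[...,2]-.095)<.012)&(d['d']>0)&(np.hypot(P[...,0]-.511,P[...,1]-.151)<.1)
    print("n",m.sum(),"z",np.percentile(P[m][:,2],[10,50,90]))
    c=cv2.convexHull(np.argwhere(m)[:,::-1].astype(np.int32))
    for z in(.093,.095,.097):
        print(z,cv2.minAreaRect((ray(d,c[:,0],z)[:,:2]*1000).astype(np.float32)))
    # hole: interior component
    inv=(~m).astype(np.uint8); n,L,S,C=cv2.connectedComponentsWithStats(inv)
    k=L[190,285]; hc=np.argwhere(L==k)[:,::-1].astype(np.int32); print("hole px",S[k])
    print("hole",cv2.minAreaRect((ray(d,cv2.convexHull(hc)[:,0],.095)[:,:2]*1000).astype(np.float32)))
if __name__=="__main__":
    import sys; rim(sys.argv[1])
E
python3 rim.py pics/wj.npz
python3 -m jog '[[0,0,0.05,-0.055,-0.023,0,0.085],[0,0,0.1,-0.11,-0.046,0,0.085],[0,0,0.15,-0.165,-0.069,0,0.085],[0,0,0.2,-0.22,-0.092,0,0.085],[0,0,0.25,-0.275,-0.115,0,0.085],[0,0,0.29,-0.33,-0.137,0,0.085],[-0.0005,-0.0019,0.2938,-0.3874,-0.1601,0,0.085],[-0.0005,-0.0019,0.2938,-0.3874,-0.1601,0,0.085],[-0.0005,-0.0019,0.2938,-0.3874,-0.1601,0,0.085]]'
python3 - <<'E'
from h import *
state(); c=imaging.calibration("wrist"); im,d=imaging.camera("wrist"); np.savez("pics/wl.npz",im=im,d=d,**{k:np.array(v) for k,v in c.items()}); cv2.imwrite("pics/wl.png",im[:,:,::-1])
E
```

```text
n 3396 z [0.08756668 0.09427212 0.09544096]
0.093 ((516.1491088867188, 150.96437072753906), (108.3237533569336, 107.64386749267578), 20.512601852416992)
0.095 ((515.9638061523438, 151.37899780273438), (107.6249771118164, 106.9494400024414), 20.512615203857422)
0.097 ((515.7785034179688, 151.79360961914062), (106.92617797851562, 106.25506591796875), 20.512603759765625)
hole px [  230   135   110   105 10893]
hole ((515.4277954101562, 152.72848510742188), (94.47544860839844, 94.0587158203125), 20.551925659179688)
clock: 2.52
eef_pos: [0.4975, -0.266, 0.2605]
tool_rot: [0.683, 0.73, 0.001, 0.0]
ft_force: [1.0, 0.7, 0.5]
grip_width: 0.0852
grasp_force: 0.0
t 2.52 p [ 0.4975 -0.266   0.2605] yaw 3.84 z [ 1.1e-03  9.0e-04 -1.0e+00] F [1.  0.7 0.5] w 0.0852 gf 0.0
```

View pics/wl.png

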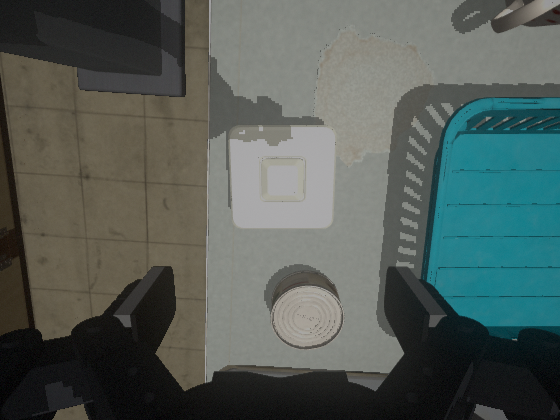

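The wrist view shows the lid flange from (230,125) to (335,228), with its button at (283,180). The tin is at (307,316).

```bash
cat > lid.py <<'E'
from h import *
import sys
d=np.load(sys.argv[1]); P=cloud(d,d['d'].astype(float))
m=np.zeros(P.shape[:2],bool); m[100:250,205:365]=1
m&=(abs(P[...,2]-.041)<.011)&(d['d']>0)&(np.hypot(P[...,0]-.497,P[...,1]+.267)<.1)
print("n",m.sum(),"z",np.percentile(P[m][:,2],[10,50,90,99]))
c=max(cv2.findContours(m.astype(np.uint8),0,1)[0],key=cv2.contourArea)
print("flange",cv2.minAreaRect((ray(d,c[:,0],.04)[:,:2]*1000).astype(np.float32)))
b=m&(P[...,2]>.0432); b=cv2.morphologyEx(b.astype(np.uint8),2,np.ones((3,3)))
c=max(cv2.findContours(b,0,1)[0],key=cv2.contourArea); r=cv2.minAreaRect((ray(d,c[:,0],.046)[:,:2]*1000).astype(np.float32)); print("button",r)
v,u=np.nonzero(b); print("button z",np.median(P[b>0][:,2]))
plan([r[0][0]/1e3,r[0][1]/1e3,.066],3.8)
E
python3 lid.py pics/wl.npz
```

```text
n 10819 z [0.03855017 0.03984113 0.04427761 0.04682911]
flange ((501.3019104003906, -267.07666015625), (109.06863403320312, 108.02132415771484), 3.8057425022125244)
button ((501.791259765625, -267.0927734375), (36.064815521240234, 36.21184158325195), 3.789381265640259)
button z 0.0457200789481392
rv [ 0.0013 -0.0007  0.0018] d [-0.002   0.0037  0.1947] t 2.575
```

```bash
python3 -m jog '[[0,0,0,0,0,0.05,0],[0.0013,-0.0007,0,-0.0015,0.0012,0.1,0],[0.0013,-0.0007,0,-0.0015,0.0012,0.15,0],[0.0013,-0.0007,0,-0.0015,0.0012,0.19,0],[0.0013,-0.0007,0,-0.0015,0.0012,0.2,0],[0.0013,-0.0007,0,-0.0015,0.0012,0.205,0],[0.0013,-0.0007,0,-0.0015,0.0012,0.207,0],[0.0013,-0.0007,0,-0.0015,0.0012,0.208,0],[0.0013,-0.0007,0,-0.0015,0.0012,0.208,0]]'; python3 -c "
from h import *
state()"
```

```text
clock: 3.7
eef_pos: [0.4997, -0.2692, 0.0535]
tool_rot: [0.684, 0.73, 0.0, 0.001]
ft_force: [0.8, 0.4, -0.4]
grip_width: -0.0001
grasp_force: 0.0
t 3.7 p [ 0.4997 -0.2692  0.0535] yaw 3.75 z [ 0.0018 -0.0015 -1.    ] F [ 0.8  0.4 -0.4] w -0.0001 gf 0.0
```

```bash
python3 -m jog '[[0,0,0,0.001,0,0.001,0],[0,0,0,0.001,0,0.002,0],[0,0,0,0.001,0,0.003,0],[0,0,0,0.001,0,0.004,0],[0,0,0,0.001,0,0.005,0],[0,0,0,0.001,0,0.006,0],[0,0,0,0.001,0,0.0066,0],[0,0,0,0.001,0,0.0072,0],[0,0,0,0.001,0,0.0078,0]]'; python3 -m jog '[[0,0,0,0,0,0.0006,0],[0,0,0,0,0,0.0012,0],[0,0,0,0,0,0.0018,0],[0,0,0,0,0,0.0024,0],[0,0,0,0,0,0.003,0]]'
```

```text
clock: 4.82
eef_pos: [0.4991, -0.2679, 0.0456]
tool_rot: [0.684, 0.73, -0.0, 0.001]
ft_force: [-2.3, 1.2, 7.4]
grip_width: 0.0003
grasp_force: 3.5
clock: 5.45
eef_pos: [0.4991, -0.2679, 0.0428]
tool_rot: [0.684, 0.73, -0.0, 0.001]
ft_force: [-2.2, 0.6, 7.6]
grip_width: 0.0
grasp_force: 3.9
```

```bash
python3 -m jog '[[0,0,0,0,0,0.0005,0],[0,0,0,0,0,0.001,0],[0,0,0,0,0,0.0014,0]]'; python3 -m jog '[[0,0,0,0,0,0.0004,0],[0,0,0,0,0,0.0004,0]]'
```

```text
clock: 5.82
eef_pos: [0.4991, -0.2679, 0.0415]
tool_rot: [0.684, 0.73, -0.0, 0.001]
ft_force: [-2.5, 2.0, 8.2]
grip_width: -0.0001
grasp_force: 4.0
clock: 6.08
eef_pos: [0.4991, -0.2678, 0.0412]
tool_rot: [0.684, 0.73, -0.0, 0.001]
ft_force: [-3.0, 1.5, 8.0]
grip_width: -0.0
grasp_force: 4.2
```

```bash
python3 -m jog '[[0,0,0,0,0,0.0004,0],[0,0,0,0,0,0.0004,0]]';  python3 -m jog '[[0,0,0,0,0,0.0003,0],[0,0,0,0,0,0.0003,0]]'
```

```text
clock: 6.32
eef_pos: [0.4991, -0.2679, 0.0411]
tool_rot: [0.684, 0.73, -0.0, 0.001]
ft_force: [-3.5, 1.6, 11.0]
grip_width: 0.0
grasp_force: 5.3
clock: 6.58
eef_pos: [0.4991, -0.2678, 0.0411]
tool_rot: [0.683, 0.73, -0.0, 0.001]
ft_force: [-4.2, 2.3, 12.3]
grip_width: -0.0001
grasp_force: 6.1
```

```bash
python3 -m jog '[[0,0,0,0,0,-0.004,0],[0,0,0,0,0,-0.015,0],[0,0,0,0,0,-0.04,0],[0,0,0,0,0,-0.08,0.085],[0,0,0,0,0,-0.1,0.085],[0,0,0,0,0,-0.1,0.085],[0,0,0,0,0,-0.1,0.085],[0,0,0,0,0,-0.1,0.085]]'
python3 - <<'E'
from h import *
state(); c=imaging.calibration("wrist"); im,d=imaging.camera("wrist"); cv2.imwrite("pics/wl2.png",im[:,:,::-1])
P=cloud(c,d.astype(float)); m=(d>0)&(abs(P[...,0]-.5)<.07)&(abs(P[...,1]+.267)<.07)&(P[...,2]<.09)
f=m&(P[...,2]>.035)&(P[...,2]<.045); b=m&(P[...,2]>.0635)
print(f.sum(),b.sum(),np.median(P[f][:,2]),np.median(P[b][:,2]) if b.any() else None)
for mm,z in((b,.066),):
    k=cv2.morphologyEx(mm.astype(np.uint8),2,np.ones((3,3))); q=max(cv2.findContours(k,0,1)[0],key=cv2.contourArea)
    r=cv2.minAreaRect((ray(c,q[:,0],z)[:,:2]*1000).astype(np.float32)); print("button",r)
c2=cv2.convexHull(np.argwhere(f)[:,::-1].astype(np.int32)); print("flange",cv2.minAreaRect((ray(c,c2[:,0],.04)[:,:2]*1000).astype(np.float32)))
plan([r[0][0]/1e3,r[0][1]/1e3,.042],3.8)
E
```

```text
clock: 7.58
eef_pos: [0.4982, -0.2673, 0.1376]
tool_rot: [0.683, 0.73, -0.001, -0.001]
ft_force: [-0.3, -0.2, 0.0]
grip_width: 0.0848
grasp_force: 0.0
t 7.58 p [ 0.4982 -0.2673  0.1376] yaw 3.77 z [-2.4e-03  7.0e-04 -1.0e+00] F [-0.3 -0.2  0. ] w 0.0848 gf 0.0
18337 2922 0.03966876949895173 0.06549498514346977
button ((501.29022216796875, -266.68719482421875), (35.73342514038086, 34.41461944580078), 3.7754805088043213)
flange ((501.2349853515625, -266.38720703125), (108.5760726928711, 108.24209594726562), 3.7885284423828125)
rv [-0.0021 -0.0008 -0.0006] d [0.0004 0.0032 0.0958] t 7.625
```

View pics/wl2.png

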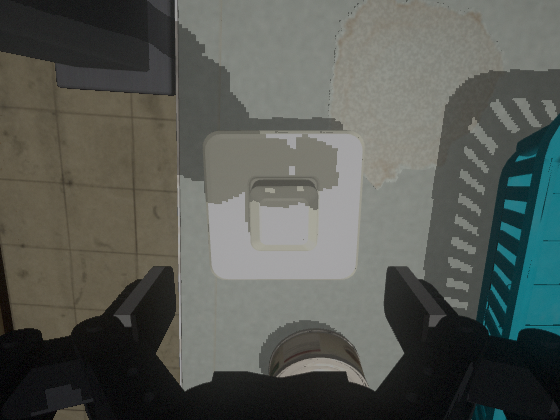

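The button has popped up (about (284,215), z 0.0655). I'll grip it now.

```bash
python3 -m jog '[[-0.0021,-0.0008,0,0.0004,0.0014,0.04,0.085],[-0.0021,-0.0008,0,0.0004,0.0014,0.075,0.085],[-0.0021,-0.0008,0,0.0004,0.0014,0.0905,0.085],[-0.0021,-0.0008,0,0.0004,0.0014,0.0958,0.085],[-0.0021,-0.0008,0,0.0004,0.0014,0.0958,0.08],[-0.0021,-0.0008,0,0.0004,0.0014,0.0958,0.06],[-0.0021,-0.0008,0,0.0004,0.0014,0.0958,0.05],[-0.0021,-0.0008,0,0.0004,0.0014,0.0958,0.03],[-0.0021,-0.0008,0,0.0004,0.0014,0.0958,0.03],[-0.0021,-0.0008,0,0.0004,0.0014,0.0958,0.03]]'; python3 -c "
from h import *
state()"
```

```text
clock: 8.88
eef_pos: [0.5009, -0.2677, 0.0441]
tool_rot: [0.684, 0.73, 0.0, 0.002]
ft_force: [-2.4, -0.6, 5.1]
grip_width: 0.0425
grasp_force: 63.8
t 8.88 p [ 0.5009 -0.2677  0.0441] yaw 3.76 z [ 0.0035 -0.0022 -1.    ] F [-2.4 -0.6  5.1] w 0.0425 gf 63.759845495224
```

```bash
python3 -m jog '[[0,0,0,0,0,-0.01,0.03],[0,0,0,0,0,-0.04,0.03],[0,0,0,0,0,-0.08,0.03],[0,0,0,0,0,-0.12,0.03],[0,0,0,0,0,-0.16,0.03],[0,0,0,0,0,-0.16,0.03],[0,0,0,0,0,-0.16,0.03]]'; python3 -c "
from h import *
state(); plan([.514,.151,.2],20.5)"
```

```text
clock: 9.75
eef_pos: [0.4991, -0.2665, 0.2017]
tool_rot: [0.683, 0.73, -0.0, -0.0]
ft_force: [-1.2, 0.1, -3.9]
grip_width: 0.0426
grasp_force: 63.2
t 9.75 p [ 0.4991 -0.2665  0.2017] yaw 3.77 z [-4.e-04  3.e-04 -1.e+00] F [-1.2  0.1 -3.9] w 0.0426 gf 63.217698745429516
rv [-0.0004 -0.0004 -0.292 ] d [0.4156 0.0423 0.0018] t 9.75
```

```bash
python3 -m jog '[[0,0,-0.03,0.04,0.004,0,0.03],[0,0,-0.07,0.09,0.009,0,0.03],[0,0,-0.11,0.14,0.014,0,0.03],[0,0,-0.15,0.19,0.019,0,0.03],[0,0,-0.19,0.24,0.024,0,0.03],[0,0,-0.23,0.29,0.029,0,0.03],[0,0,-0.26,0.34,0.034,0,0.03],[0,0,-0.28,0.39,0.039,0,0.03],[-0.0004,-0.0004,-0.292,0.4156,0.0423,0,0.03],[-0.0004,-0.0004,-0.292,0.4156,0.0423,0,0.03]]'; python3 -m jog '[[0,0,0,0,0,0,0.03],[0,0,0,0,0,0,0.03]]'
python3 - <<'E'
from h import *
state()
for n in("wrist","top","scene"):
    c=imaging.calibration(n); im,d=imaging.camera(n); np.savez(f"pics/h_{n}.npz",im=im,d=d,**{k:np.array(v) for k,v in c.items()})
    if n=="wrist": W=im
cv2.imwrite("pics/hw.png",W[:,:,::-1])
E
```

```text
clock: 11.0
eef_pos: [0.5133, 0.1519, 0.2001]
tool_rot: [0.569, 0.823, -0.002, -0.0]
ft_force: [-0.7, -1.1, -3.5]
grip_width: 0.0426
grasp_force: 63.2
clock: 11.25
eef_pos: [0.5146, 0.1492, 0.2021]
tool_rot: [0.571, 0.821, -0.001, 0.001]
ft_force: [0.7, -0.1, -3.2]
grip_width: 0.0425
grasp_force: 63.2
t 11.25 p [0.5146 0.1492 0.2021] yaw 20.4 z [ 0.0012 -0.0023 -1.    ] F [ 0.7 -0.1 -3.2] w 0.0425 gf 63.206726387143135
```

View pics/hw.png

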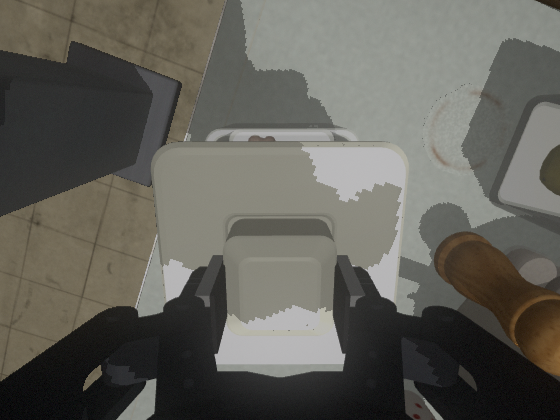

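The wrist view shows the lid hanging level, flange from about (153,143) to (408,143), with the box's far rim edge behind it at (207–358,130).

```bash
python3 - <<'E'
from h import *
d=np.load("pics/h_wrist.npz"); o=get_obs(); R=Ro.from_quat(o['tool_rot']); P=cloud(d,d['d'].astype(float)); T=R.inv().apply((P-o['eef_pos']).reshape(-1,3)).reshape(P.shape)
# flange top: tool z around -0.0 .. 
m=(d['d']>0); v,u=np.mgrid[:420,:560]
fl=m&(abs(T[...,2]+.002)<.012)&(v>135)&(v<290)&(u>140)&(u<420)
print("flange tool z",np.percentile(T[fl][:,2],[10,50,90]),fl.sum())
# plane fit to flange for tilt
A=T[fl&(u>165)&(u<215)|fl&(u>345)&(u<395)|fl&(v<205)&(v>155)]
s=np.linalg.lstsq(np.c_[A[:,:2],np.ones(len(A))],A[:,2],rcond=None)[0]; print("tilt",s)
zt=np.median(T[fl][:,2])
f2=fl&(T[...,2]<zt+.004)&(T[...,2]>zt-.004)
for lo,hi in((170,190),(190,210),(210,230)):
    L=[];Rr=[]
    for r in range(lo,hi):
        k=np.nonzero(f2[r])[0]; L.append(T[r,k.min(),1]);Rr.append(T[r,k.max(),1])
    print("rows",lo,"y L,R",np.median(L),np.median(Rr),"mid",(np.median(L)+np.median(Rr))/2)
E_=[]
for cc in(range(185,215),range(270,300),range(350,380)):
    print("far edge x",np.median([T[np.nonzero(f2[:,c])[0].min(),c,0] for c in cc]))
rim=m&(abs(P[...,2]-.095)<.012)&(v<143)&(v>115)&(u>190)&(u<370)
k=np.argwhere(rim); print("rim n",len(k),"u",k[:,1].min(),k[:,1].max())
for r in(130,134,138,141):
    q=np.nonzero(rim[r])[0]; 
    if len(q): print(r,q.min(),q.max(),"rim tool y",T[r,q.min(),1],T[r,q.max(),1])
print("rim far x",np.median([T[np.nonzero(rim[:,c])[0].min(),c,0] for c in range(240,330)]), "x at cols 230-250,310-330",[np.median([T[np.nonzero(rim[:,c])[0].min(),c,0] for c in range(a,a+20)]) for a in(230,310)])
# jar from first wrist view in this tool frame
print("jar center(.5160,.1514) in tool", R.inv().apply(np.array([.516,.1514,.095])-o['eef_pos']))
# top view now: flange edges
t=np.load("pics/h_top.npz"); 
E
```

```text
flange tool z [0.00474242 0.00584469 0.00690821] 28828
tilt [0.02088316 0.00208652 0.00505766]
rows 170 y L,R -0.054677202275942804 0.0545288496132159 mid -7.417633136345275e-05
rows 190 y L,R -0.05467056484116081 0.054558254388511904 mid -5.615522632445441e-05
rows 210 y L,R -0.05456835544285221 0.054471370730546836 mid -4.8492356152687877e-05
far edge x 0.054720139853228794
far edge x 0.054703291953566976
far edge x 0.05475008285283419
rim n 1273 u 205 358
130 213 351 rim tool y -0.045796969029408906 0.04914967981966443
134 209 355 rim tool y -0.048902357699455716 0.05168637498732103
138 206 357 rim tool y -0.05108546088407082 0.053546554912868964
rim far x 0.05509837168565118 x at cols 230-250,310-330 [np.float64(0.05510618264501528), np.float64(0.055085112682047174)]
jar center(.5160,.1514) in tool [0.00177642 0.00137515 0.10786282]
```

```bash
python3 -m jog '[[0,0,-0.002,0.0015,0.001,0.01,0.03],[0,0,-0.002,0.0015,0.001,0.025,0.03],[0,0,-0.002,0.0015,0.001,0.04,0.03],[0,0,-0.002,0.0015,0.001,0.05,0.03],[0,0,-0.002,0.0015,0.001,0.054,0.03],[0,0,-0.002,0.0015,0.001,0.056,0.03],[0,0,-0.002,0.0015,0.001,0.056,0.03],[0,0,-0.002,0.0015,0.001,0.056,0.03]]'; python3 -c "
from h import *
state()
im,d=imaging.camera('scene'); cv2.imwrite('pics/s2.png',cv2.resize(im[130:250,170:310,::-1],None,fx=5,fy=5,interpolation=2))
np.savez('pics/s2.npz',im=im,d=d)"
```

```text
clock: 12.4
eef_pos: [0.516, 0.1521, 0.1474]
tool_rot: [0.569, 0.822, 0.001, 0.002]
ft_force: [-0.8, 0.8, -3.4]
grip_width: 0.0423
grasp_force: 63.2
t 12.4 p [0.516  0.1521 0.1474] yaw 20.61 z [ 0.0039 -0.0013 -1.    ] F [-0.8  0.8 -3.4] w 0.0423 gf 63.230549823492765
```

View pics/s2.png

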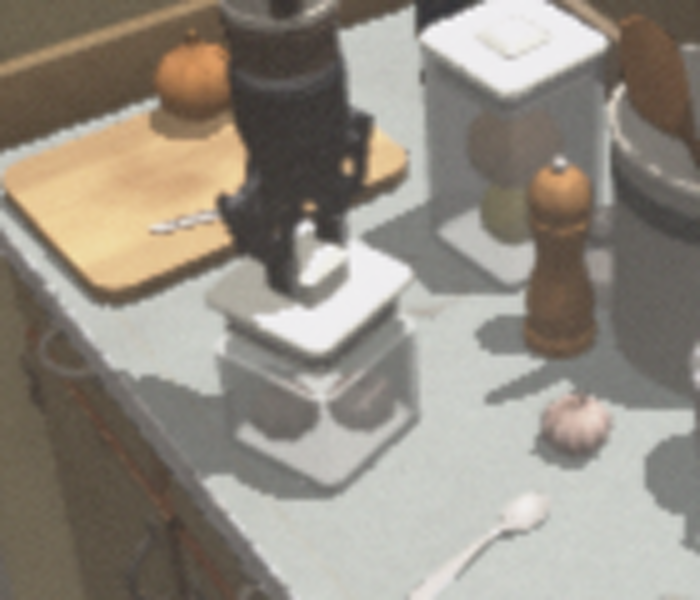

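The lid hangs level just over the box and is roughly centred. I'll lower it slowly and watch the forces.

```bash
python3 -m jog '[[0,0,0,0,0,0.002,0.03],[0,0,0,0,0,0.004,0.03],[0,0,0,0,0,0.005,0.03],[0,0,0,0,0,0.006,0.03],[0,0,0,0,0,0.007,0.03],[0,0,0,0,0,0.008,0.03]]';python3 -m jog '[[0,0,0,0,0,0.001,0.03],[0,0,0,0,0,0.002,0.03],[0,0,0,0,0,0.003,0.03],[0,0,0,0,0,0.003,0.03]]'; python3 -m jog '[[0,0,0,0,0,0.001,0.03],[0,0,0,0,0,0.002,0.03],[0,0,0,0,0,0.002,0.03]]'
```

```text
clock: 13.2
eef_pos: [0.5156, 0.152, 0.1388]
tool_rot: [0.569, 0.822, 0.0, 0.002]
ft_force: [0.0, 0.4, -3.7]
grip_width: 0.0429
grasp_force: 63.2
clock: 13.7
eef_pos: [0.5155, 0.152, 0.1358]
tool_rot: [0.569, 0.822, 0.0, 0.002]
ft_force: [0.2, 0.2, -2.2]
grip_width: 0.0426
grasp_force: 63.2
clock: 14.08
eef_pos: [0.5155, 0.152, 0.1338]
tool_rot: [0.569, 0.822, 0.0, 0.002]
ft_force: [-0.9, -0.4, -3.0]
grip_width: 0.0426
grasp_force: 63.2
```

```bash
python3 -m jog '[[0,0,0,0,0,0.001,0.03],[0,0,0,0,0,0.002,0.03],[0,0,0,0,0,0.003,0.03],[0,0,0,0,0,0.004,0.03],[0,0,0,0,0,0.005,0.03],[0,0,0,0,0,0.005,0.03]]';python3 -m jog '[[0,0,0,0,0,0.001,0.03],[0,0,0,0,0,0.002,0.03],[0,0,0,0,0,0.003,0.03],[0,0,0,0,0,0.004,0.03],[0,0,0,0,0,0.005,0.03],[0,0,0,0,0,0.005,0.03]]'
```

```text
clock: 14.82
eef_pos: [0.5155, 0.152, 0.1288]
tool_rot: [0.569, 0.822, 0.0, 0.002]
ft_force: [-0.4, -0.0, -3.2]
grip_width: 0.0426
grasp_force: 63.2
clock: 15.58
eef_pos: [0.5156, 0.152, 0.1238]
tool_rot: [0.569, 0.822, 0.0, 0.002]
ft_force: [-0.2, 0.4, -3.4]
grip_width: 0.0424
grasp_force: 63.2
```

Clean so far. 15 mm to go, slowing for the stop.

```bash
python3 -m jog '[[0,0,0,0,0,0.001,0.03],[0,0,0,0,0,0.002,0.03],[0,0,0,0,0,0.003,0.03],[0,0,0,0,0,0.004,0.03],[0,0,0,0,0,0.005,0.03],[0,0,0,0,0,0.006,0.03],[0,0,0,0,0,0.007,0.03],[0,0,0,0,0,0.008,0.03],[0,0,0,0,0,0.009,0.03],[0,0,0,0,0,0.01,0.03]]';python3 -m jog '[[0,0,0,0,0,0.0007,0.03],[0,0,0,0,0,0.0014,0.03],[0,0,0,0,0,0.002,0.03],[0,0,0,0,0,0.002,0.03]]'; python3 -m jog '[[0,0,0,0,0,0.0005,0.03],[0,0,0,0,0,0.001,0.03],[0,0,0,0,0,0.001,0.03]]'
```

```text
clock: 16.82
eef_pos: [0.5157, 0.152, 0.1138]
tool_rot: [0.569, 0.822, 0.0, 0.002]
ft_force: [0.2, 0.2, -3.9]
grip_width: 0.0428
grasp_force: 63.2
clock: 17.32
eef_pos: [0.5156, 0.1519, 0.1118]
tool_rot: [0.569, 0.822, 0.0, 0.002]
ft_force: [0.3, -0.2, -3.6]
grip_width: 0.0426
grasp_force: 63.2
clock: 17.7
eef_pos: [0.5156, 0.152, 0.1108]
tool_rot: [0.569, 0.822, 0.0, 0.002]
ft_force: [-0.6, 0.5, -3.1]
grip_width: 0.0429
grasp_force: 63.2
```

```bash
for i in 1 2 3; do python3 -m jog '[[0,0,0,0,0,0.0004,0.03],[0,0,0,0,0,0.0008,0.03],[0,0,0,0,0,0.0008,0.03]]' | grep -E "eef|ft"; done
```

```text
eef_pos: [0.5157, 0.1519, 0.1101]
ft_force: [-0.2, 0.1, -2.8]
eef_pos: [0.5157, 0.1519, 0.1093]
ft_force: [-0.1, -1.1, -3.3]
eef_pos: [0.5156, 0.1519, 0.1084]
ft_force: [0.6, -0.5, -2.6]
```

```bash
for i in 1 2; do python3 -m jog '[[0,0,0,0,0,0.0004,0.03],[0,0,0,0,0,0.0008,0.03],[0,0,0,0,0,0.0008,0.03]]' | grep -E "eef|ft"; done
```

```text
eef_pos: [0.5157, 0.152, 0.1079]
ft_force: [-1.3, -0.4, -1.2]
eef_pos: [0.5158, 0.152, 0.1076]
ft_force: [-2.9, -1.0, 5.5]
```

Contact at the stop with about 9 N. Now I'll release, rise and check.

```bash
python3 -m jog '[[0,0,0,0,0,0,0.03],[0,0,0,0,0,0,0.03],[0,0,0,0,0,-0.001,0.05],[0,0,0,0,0,-0.002,0.085],[0,0,0,0,0,-0.002,0.085],[0,0,0,0,0,-0.002,0.085]]' | grep -E 'eef|ft|wid'; python3 -m jog '[[0,0,0,0,0,-0.02,0.085],[0,0,0,0,0,-0.06,0.085],[0,0,0,0,0,-0.1,0.085],[0,0,0,0,0,-0.1,0.02],[0,0,0,0,0,-0.1,0],[0,0,0,0,0,-0.1,0],[0,0,0,0,0,-0.1,0]]'
python3 - <<'E'
from h import *
state(); c=imaging.calibration("wrist"); im,d=imaging.camera("wrist"); cv2.imwrite("pics/w3.png",im[:,:,::-1])
P=cloud(c,d.astype(float)); m=(d>0)&(np.hypot(P[...,0]-.515,P[...,1]-.152)<.085)
f=m&(abs(P[...,2]-.103)<.006); A=P[f]
n,L,S,C=cv2.connectedComponentsWithStats(f.astype(np.uint8)); k=1+S[1:,4].argmax(); A=P[L==k]
s=np.linalg.lstsq(np.c_[A[:,:2]-[.515,.152],np.ones(len(A))],A[:,2],rcond=None)[0]; print("flange plane",s,len(A),np.percentile(A[:,2],[5,50,95]))
h=cv2.convexHull(np.argwhere(L==k)[:,::-1].astype(np.int32)); print("flange",cv2.minAreaRect((ray(c,h[:,0],.103)[:,:2]*1000).astype(np.float32)))
b=m&(P[...,2]>.1255)&(P[...,2]<.135); print("btn",b.sum(),np.median(P[b][:,2]))
q=cv2.convexHull(np.argwhere(cv2.morphologyEx(b.astype(np.uint8),2,np.ones((3,3))))[:,::-1].astype(np.int32)); r=cv2.minAreaRect((ray(c,q[:,0],.129)[:,:2]*1000).astype(np.float32)); print(r)
plan([r[0][0]/1e3,r[0][1]/1e3,.135],20.5)
E
```

```text
eef_pos: [0.5157, 0.152, 0.1087]
ft_force: [-0.4, -0.1, 0.1]
grip_width: 0.085
clock: 21.2
eef_pos: [0.5147, 0.1519, 0.2076]
tool_rot: [0.569, 0.822, -0.001, 0.001]
ft_force: [0.2, -1.1, -0.1]
grip_width: 0.0117
grasp_force: 0.0
t 21.2 p [0.5147 0.1519 0.2076] yaw 20.61 z [ 4.0e-04 -2.4e-03 -1.0e+00] F [ 0.2 -1.1 -0.1] w 0.0117 gf 0.0
flange plane [ 0.00098514 -0.00282284  0.10264684] 16346 [0.10113156 0.10268173 0.1038516 ]
flange ((515.8790283203125, 152.91268920898438), (108.6569595336914, 107.94363403320312), 20.58726692199707)
btn 3142 0.12836269301021574
((515.843994140625, 152.93064880371094), (37.565460205078125, 37.36951446533203), 19.345561981201172)
rv [0.0001 0.0024 0.0019] d [0.0007 0.0012 0.0729] t 21.25
```

View pics/w3.png

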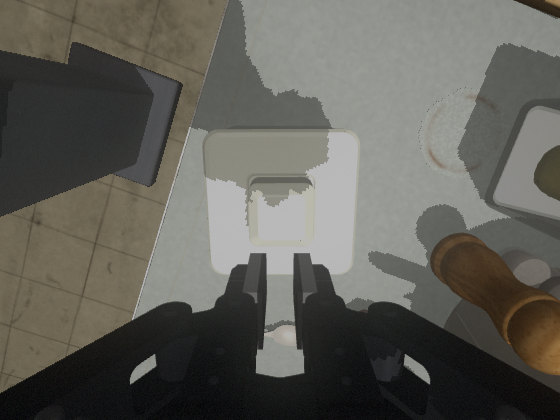

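The lid is home and level: flange at z 0.1027 against 0.103 expected. The button is up at 0.1284, at about (281,212). Now I'll press it.

```bash
python3 -m jog '[[0,0.002,0,0.0007,0.0008,0.03,0],[0,0.002,0,0.0007,0.0008,0.055,0],[0,0.002,0,0.0007,0.0008,0.068,0],[0,0.002,0,0.0007,0.0008,0.072,0],[0,0.002,0,0.0007,0.0008,0.073,0],[0,0.002,0,0.0007,0.0008,0.073,0]]' | grep -E 'eef|ft|wid'; python3 -m jog '[[0,0,0,0,0,0.0015,0],[0,0,0,0,0,0.003,0],[0,0,0,0,0,0.0045,0],[0,0,0,0,0,0.006,0],[0,0,0,0,0,0.0075,0],[0,0,0,0,0,0.009,0],[0,0,0,0,0,0.0105,0],[0,0,0,0,0,0.012,0],[0,0,0,0,0,0.0135,0],[0,0,0,0,0,0.015,0]]' | grep -E 'eef|ft|wid'
```

```text
eef_pos: [0.5168, 0.1531, 0.1368]
ft_force: [0.4, 0.6, -1.2]
grip_width: -0.0
eef_pos: [0.5161, 0.153, 0.1217]
ft_force: [-2.0, -0.8, 5.4]
grip_width: -0.0001
```

```bash
python3 -m jog '[[0,0,0,0,0,0.001,0],[0,0,0,0,0,0.002,0],[0,0,0,0,0,0.003,0],[0,0,0,0,0,0.004,0],[0,0,0,0,0,0.005,0],[0,0,0,0,0,0.006,0],[0,0,0,0,0,0.007,0],[0,0,0,0,0,0.008,0],[0,0,0,0,0,0.009,0],[0,0,0,0,0,0.01,0]]' | grep -E 'eef|ft|wid';  python3 -m jog '[[0,0,0,0,0,0.0006,0],[0,0,0,0,0,0.0012,0],[0,0,0,0,0,0.0018,0],[0,0,0,0,0,0.0024,0],[0,0,0,0,0,0.003,0],[0,0,0,0,0,0.0036,0]]' | grep -E 'eef|ft|wid'
```

```text
eef_pos: [0.5162, 0.1527, 0.112]
ft_force: [-1.9, -1.9, 7.9]
grip_width: 0.0
eef_pos: [0.5162, 0.1526, 0.1086]
ft_force: [-3.8, -1.6, 9.5]
grip_width: -0.0003
```

```bash
python3 -m jog '[[0,0,0,0,0,0.0006,0],[0,0,0,0,0,0.0012,0],[0,0,0,0,0,0.0018,0],[0,0,0,0,0,0.0024,0],[0,0,0,0,0,0.003,0],[0,0,0,0,0,0.003,0]]' | grep -E 'eef|ft';  for i in 1 2; do python3 -m jog '[[0,0,0,0,0,0.0005,0],[0,0,0,0,0,0.0005,0]]' | grep -E 'eef|ft'; done
```

```text
eef_pos: [0.5162, 0.1526, 0.1058]
ft_force: [-3.3, -2.6, 10.7]
eef_pos: [0.5162, 0.1526, 0.1053]
ft_force: [-4.6, -2.0, 9.7]
eef_pos: [0.5162, 0.1526, 0.1049]
ft_force: [-3.7, -2.0, 9.8]
```

```bash
for i in 1 2 3; do python3 -m jog '[[0,0,0,0,0,0.0004,0],[0,0,0,0,0,0.0004,0]]' | grep -E 'eef|ft'; done
```

```text
eef_pos: [0.5163, 0.1526, 0.1045]
ft_force: [-3.7, -1.7, 10.1]
eef_pos: [0.5162, 0.1526, 0.1041]
ft_force: [-2.7, -2.5, 11.0]
eef_pos: [0.5163, 0.1526, 0.1041]
ft_force: [-5.1, -1.4, 13.1]
```

```bash
python3 -m jog '[[0,0,0,0,0,0.0003,0],[0,0,0,0,0,0.0003,0]]' | grep -E 'eef|ft'; python3 -m jog '[[0,0,0,0,0,-0.003,0],[0,0,0,0,0,-0.01,0],[0,0,0,0,0,-0.03,0],[0,0,0,0,0,-0.06,0],[0,0,0,0,0,-0.1,0],[0,0,0,0,0,-0.12,0],[0,0,0,0,0,-0.12,0],[0,0,0,0,0,-0.12,0]]'| grep -E 'eef|ft|clock'
python3 - <<'E'
from h import *
state(); c=imaging.calibration("wrist"); im,d=imaging.camera("wrist")
P=cloud(c,d.astype(float)); m=(d>0)&(np.hypot(P[...,0]-.516,P[...,1]-.153)<.085)
f=m&(abs(P[...,2]-.104)<.008)
n,L,S,C=cv2.connectedComponentsWithStats(f.astype(np.uint8)); k=1+S[1:,4].argmax(); A=P[L==k]
s=np.linalg.lstsq(np.c_[A[:,:2]-[.516,.153],np.ones(len(A))],A[:,2],rcond=None)[0]; print("plane",s,np.percentile(A[:,2],[5,50,95]))
h=cv2.convexHull(np.argwhere(L==k)[:,::-1].astype(np.int32)); print("flange",cv2.minAreaRect((ray(c,h[:,0],.103)[:,:2]*1000).astype(np.float32)))
b=(d>0)&(np.hypot(P[...,0]-.516,P[...,1]-.153)<.012); print("btn z",np.percentile(P[b][:,2],[5,50,95]))
E
```

```text
eef_pos: [0.5163, 0.1526, 0.1041]
ft_force: [-4.6, -1.3, 14.8]
clock: 28.5
eef_pos: [0.5154, 0.1528, 0.2205]
ft_force: [0.1, -1.1, -0.5]
t 28.5 p [0.5154 0.1528 0.2205] yaw 20.61 z [ 3.e-04 -3.e-04 -1.e+00] F [ 0.1 -1.1 -0.5] w 0.0 gf 0.0
plane [ 0.0028125  -0.00738245  0.10342797] [0.10116063 0.10285193 0.10887557]
flange ((515.9249267578125, 152.00045776367188), (108.67102813720703, 108.59538269042969), 20.435670852661133)
btn z [0.10887111 0.26716124 0.30593982]
```

The button sits at 0.1089 (locked height 0.109) and the flange is level at 0.1028. The arm is clear, so I'm handing in.

```bash
python3 -c "
from workcell import workorder
print(workorder.job_done())"
```

```text
the job is handed in; nothing more can be done
None
```

The lid is fully home and level in the open box with its button locked down; the button was pressed with about 15 N at most, the arm is clear, and the job was handed in at about 28.5 s (the judge returned no verdict).

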